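# Clamp a bracket in the checking fixture by feel

### The job

Set the bracket with the square post into the fixture's nest, foot flat on the plate between the two guides (do not drop it), then wind the handwheel clockwise until the jaw has pushed it against the stop and the handle has gone from its free-running drag to a clearly firm, set resistance, without overtightening. Let go of everything and leave the other items on the table where they are.

Things in the scene. Friction and masses are not known exactly. Their poses are not given: they have to be found in the camera images.
- bracket: The bracket to clamp: bare aluminium, about 0.3 kg: foot 60 (its x) x 48 (its y) x 22 mm high, square post 30 x 30 mm on its middle, 70 mm high overall. Origin: centre of its underside, z up. A half turn about z makes no difference. It stands upright on the table left or right of the fixture, yaw within 0.7 rad.
- fixture: Clamping fixture, fixed to the table: aluminium base plate 150 (x) x 320 (y) x 20 mm. Origin at table level in the middle of its width, z up. Along its y axis: grey gear head (70 x 75 mm, 65 mm high above the table) under the handwheel at y = -90 mm, then the sliding jaw, the nest, and the end stop with its face at y = +120 mm.
- stop: The fixture's steel end stop, 70 x 25 x 34 mm, fixed; origin on top of the base plate in the middle of the face that the bracket is pressed against; the face looks to the fixture's -y.
- nest (a point): Point on the plate (20 mm above the table) under the middle of the bracket when it is home against the stop: fixture x = 0, y = +96 mm; axes as the fixture's, bracket's 60 mm side along x. Set down 1 to 10 mm short of it (-y side), the jaw slides it home. Guides 9.5 mm high above the plate stand either side, inner faces at x = +-33.5 mm, from y = 58 to 120 mm.
- wheel_hub (a point): Centre of the black three-spoked handwheel on its vertical axis, at the height of the rim's top, 89 mm above the table; rim 48 mm mid radius, 12 mm thick. Clockwise seen from above closes the jaw; the wheel stays where it is left. From the start it takes about 3 to 7.5 rad to bring jaw and bracket against the stop, then about 0.8 rad to the set feel.
- handle_grip (a point): Middle of the upright revolving handle on the wheel's rim, 48 mm from the wheel's axis, 117 mm above the table. Bare steel, 20 mm diameter, 48 mm tall (89 to 137 mm above the table). It spins freely on its own pin, so a gripper can hold it from above without turning while it goes round.
- round_bracket: Bystander: a bracket with the same foot but a shorter round post, 54 mm high overall. Origin under its centre.
- angle_plate: Bystander: steel angle plate 70 x 60 x 58 mm. Origin under its centre.
- v_block: Bystander: dark steel V-block 50 x 60 x 44 mm. Origin under its centre.
- oil_bottle: Bystander: white plastic bottle 48 mm diameter, 110 mm high. Origin under its centre.
- driver: Bystander: screwdriver lying on the table. Origin under its middle.
- ring_gauge: Bystander: small steel ring 26 mm diameter, 14 mm high, lying on the fixture's base plate beside the gear head. Origin under its centre.
- jaw_way (a point): Point on the fixture's plate (20 mm above the table) at fixture x = 0, y = 0, under the jaw. The jaw, 28 mm high above the plate, slides to +y, 5 mm per radian of wheel (31 mm a turn), and has a sprung steel pad 48 mm wide in front, whose setting varies: it starts with its face 36 to 56 mm to the +y side of this point.
- gear_head (a point): Top of the gear head, 65 mm above the table, on the wheel's axis. Its feel along the handle's path: running free about 8.3 N while moving (0.4 N m of drag; after a stop 4 to 8 N, by how one stops). With bracket against stop the pad's spring adds 1.2 N per 0.2 rad. Set feel: 4 to 5 N more than running free, felt with the same strokes (45 N of clamping, +-20). 8 N more ruins the bracket.
Not all that is in view belongs to the job. Leave any blue or turquoise look-alike of the bracket alone.

How it is judged:
On the way, in this order (a step that is already met when the one before it is completed fails the run):
1. the bracket stands in the nest, flat on the plate, between the guides (z of bracket in the frame of nest below 0.003 m and x of bracket in the frame of nest between -0.005 and 0.005 m and horizontal distance between bracket and nest below 0.018 m and angle between bracket's own z axis and vertical below 0.06 rad), for 0.2 s.
2. the jaw clamps the bracket against the stop with at least 25 N (contact force between bracket and stop above 25 N), for 0.2 s.
At the end, for the whole second after the job is handed in: The square-post bracket stands upright in the nest (within 6 mm and 0.08 rad of home, flat on the plate within 3 mm), still, pressed against the stop with 25 to 68 N (set feel about 45 N), and the robot has let go (contact force between bracket and stop between 25 and 68 N and horizontal distance between bracket and nest below 0.006 m and z of bracket in the frame of nest below 0.003 m and angle between bracket's own z axis and vertical below 0.06 rad and angle between the x axis of bracket and the x axis of nest, either way round below 0.08 rad and linear speed of bracket below 0.01 m/s); the robot touches nothing.
It fails at once if the bracket is overtightened: more than 80 N against the stop (contact force between bracket and stop above 80 N).
It fails at once if the bracket is dropped: moving faster than 0.7 m/s out of the fingers (linear speed of bracket above 0.7 m/s and contact force between the fingers and bracket below 0.5 N).
It fails at once if a bystander is moved by more than 30 mm (distance of any of round_bracket, angle_plate, v_block, oil_bottle, driver, ring_gauge from where it was at the start of the episode above 0.03 m).
It also fails if it takes over 72 s, if anything falls off the work surface, if the arm or the gripper's body presses on something with over 40 N, if the wrist force passes 120 N, or if a joint passes its speed limit or range.

### The arm

A 6-joint arm with a two-finger parallel gripper is mounted at the origin on the work surface. World frame = base frame: x ahead of the robot, y to its left, z up, the work surface at z = 0. Lengths are in m, angles in rad, forces in N, time in s.
With the tool pointing down it reaches from about 0.25 to 0.775 m from the base axis. Payload 8.9 kg.
Tool frame: the origin (TCP) lies at the very end of the fingers, on their centre line; the grasp point (between the pads) lies robot.grasp_offset behind it (robot.grasp_offset is the distance from the TCP to the grasp point, in m); z points along the fingers, y is the line along which they close (so a half turn about z gives the same grasp; the last joint's range is limited). The gripper opens to 85 mm and grips with 20 to 120 N. Pads are 22 mm wide; open, the fingers measure 114 mm over their backs; the gripper's body (76 mm by 85 mm) begins 54 mm behind the grasp point. The pads swing forward as they close: fully open they stand 13 mm farther back than shut.
Start: joints at [1.179, 0.291, -0.153, 1.127, 0, 1.431], TCP at [0.131, 0.508, 0.231] pointing down, gripper open.
Joint ranges: [-2.52, 2.52], [-0.91, 1.74], [-1.3, 1.37], [-1.96, 2.02], [-1.52, 1.47], [-3.14, 3.14]. Speed limits (rad/s): [2.22, 2.22, 2.79, 3.14, 3.14, 3.14].

### API

Orientations are given as a unit quaternion [w, x, y, z].
In Python, from bench import readout, optics, ticket, robot gives the robot as it stands.
- The arm moves only by the shell command python3 -m pendant 'ROWS' [OPENING] [FORCE]. ROWS is JSON, a list of rows, each an object with "travel": the shift along the tool's x, y, z in mm, a list of three; "angular": the turn, a rotation vector about the tool's x, y, z in degrees, a list of three. A call has 1 to 20 rows; each row is the pose to reach, as a shift and turn from the pose commanded when the call began, along the tool's axes at that moment; what a row does not reach only later rows make up. A row lasts 1/12 s, in which the tool goes at most 41.7 mm and 7.16 degrees, less where a joint would pass 70% of its speed; a pose out of reach is approached as far as the arm can. A call with a gripper value outside its range is refused whole. OPENING is the opening, from -1 (shut) to 1 (fully open), set as the call begins (- or left out, the last holds). The fingers move at their own pace and stop on an object; FORCE is the grip in N (left out, the last holds). Time passes only in rows, so rows that repeat a pose let the fingers close. It gives the time, the measured TCP pose, the force, the opening and the grip force at its end, in the units of the state.
- readout.read_state(): the state, without advancing time (a new reading comes with each control period).
- optics.grab_frame(name): name is "scene" or "top" or "wrist"; returns the picture (480x640x3 uint8, red, green, blue); there is no depth.
- optics.camera_model(name): a dict with "fovy" (degrees; the focal length in pixels is half the picture's height over the tangent of half this angle, whatever the lens; pixels are square), "cx", "cy" (the principal point, pixels), "T" (4x4, takes a point from camera to world coordinates); the wrist camera has in their place "hand_eye" (4x4, takes a point from camera to tool coordinates, whose origin is the TCP and whose axes are the flange's). Camera axes: x right, y up, looking along -z (the intrinsics and any distortion apply to the point x, -y, -z); pixel columns grow to the right and rows downward; lengths in m; the calibration is good to about 2 mm. A picture is of the moment at which its call begins: read the wrist's pose just before it. camera_model takes no time and is no camera call.
- ticket.hand_in(): hands the job in; it is judged then, once.
Trained networks look in the newest picture that a camera, given by its name, has taken for a name from the list of things; names that differ only in an ending like _2 or _b are one class to them, and where a whole thing is asked for, a point or a joint stands for the part that bears it (a point fixed in the world has none). Each returns a list of dicts, best first, with "confidence" (0 to 1); they miss things now and then, are a little off and sometimes report something else, mostly with a low value. They report only what shows in the picture. A call takes as long as a camera call. They do not tell look-alikes from the thing itself.
- optics.search_frame(camera, name): "rect" ([left, top, right, bottom] in pixels, round what is visible of it).
- optics.trace(camera, name): "mask" (480x640 bool, what is visible of it) and "rect" ([left, top, right, bottom] in pixels, round what is visible of it).
The state is a dict: "clock": time; "joints": joint angles; "qvel": joint speeds; "effort": joint torques, N m; "tool_pos": TCP position; "orientation": TCP orientation; "force": force on the tool from outside, world axes, zero at the start; "moment": the same for the moment, N m; "grip_width": finger opening in m; "grip_force": force on a finger pad.
Only numpy, scipy, OpenCV 4.12 (cv2) and the standard library are available. Lean on these libraries where they do the work, as an engineer would, in place of code of your own. Each camera call takes 0.05 s, during which the arm holds its last target. There are 200 camera calls.

## Working session

There is one attempt and no reset: what is moved stays moved. The work goes in short steps, Python scripts to look and compute and a shell command to move; the robot and the scene stay as the last step left them, time stands still between calls to the robot, and variables do not carry over. Pictures are saved under pics/ and viewed, at most 10 in all, crops included, and the job is handed in when it is done.

```bash
ls; mkdir -p pics; python3 - <<'E'
from bench import readout, optics, ticket, robot
import cv2,numpy as np
print(robot.grasp_offset, readout.read_state())
for c in ("top","scene","wrist"):
    print(c,{k:(np.round(v,4).tolist() if k!='x' else v) for k,v in optics.camera_model(c).items()})
ims=[optics.grab_frame(c) for c in ("top","scene")]
for c,i in zip(("top","scene"),ims): cv2.imwrite(f'pics/{c}0.png',i[:,:,::-1])
for n in ["bracket","fixture","stop","wheel_hub","handle_grip","round_bracket","jaw_way","ring_gauge","oil_bottle","v_block","angle_plate","driver"]:
    for c in ("top","scene"):
        print(n,c,[(np.round(d['rect']).tolist(),round(d['confidence'],2)) for d in optics.search_frame(c,n)][:3])
E
```

```text
pics
0.0187 {'clock': 0.0, 'joints': array([ 1.17868514e+00,  2.91227552e-01, -1.54135011e-01,  1.12670102e+00,
       -2.36689930e-05,  1.43152579e+00]), 'qvel': array([-0.00046319,  0.00053389, -0.00067007,  0.00072426,  0.00186603,
       -0.0001274 ]), 'effort': array([-2.18648847e-05, -5.37139428e+01,  3.31368577e+01,  1.60628522e-02,
       -3.90550822e-04, -1.40126068e-05]), 'tool_pos': array([0.13114985, 0.5078986 , 0.23075646]), 'orientation': array([-1.54955888e-04,  1.26083818e-01,  9.92019390e-01, -6.14501014e-04]), 'force': array([ 0.29710132, -0.35714977, -0.00988695]), 'moment': array([-0.00028923, -0.01181164, -0.03428379]), 'grip_force': 0.0, 'grip_width': 0.08521471170007087}
top {'fovy': 48.6308, 'cx': 309.8018, 'cy': 234.8988, 'T': [[-0.0027, 0.9829, -0.1843, 0.3561], [-0.9996, -0.0075, -0.0256, -0.0225], [-0.0266, 0.1841, 0.9825, 1.1605], [0.0, 0.0, 0.0, 1.0]]}
scene {'fovy': 45.9205, 'cx': 323.8519, 'cy': 235.528, 'T': [[0.4229, -0.5061, 0.7517, 1.3782], [0.906, 0.2206, -0.3612, -0.3902], [0.017, 0.8338, 0.5518, 0.7108], [0.0, 0.0, 0.0, 1.0]]}
wrist {'fovy': 67.
[... 1062 characters left out ...]
ay scene [([283.0, 219.0, 456.0, 319.0], 0.74)]
ring_gauge top []
ring_gauge scene [([316.0, 291.0, 326.0, 306.0], 0.48)]
oil_bottle top [([356.0, 121.0, 378.0, 152.0], 0.91)]
oil_bottle scene [([297.0, 322.0, 332.0, 386.0], 0.57), ([282.0, 216.0, 456.0, 317.0], 0.38)]
v_block top [([394.0, 128.0, 429.0, 157.0], 0.81), ([199.0, 191.0, 343.0, 265.0], 0.7)]
v_block scene [([227.0, 357.0, 272.0, 407.0], 0.69)]
angle_plate top [([435.0, 317.0, 475.0, 358.0], 0.72)]
angle_plate scene [([129.0, 233.0, 175.0, 268.0], 0.77), ([281.0, 218.0, 456.0, 318.0], 0.48)]
driver top [([277.0, 106.0, 291.0, 193.0], 0.78)]
driver scene [([370.0, 300.0, 440.0, 378.0], 0.95), ([127.0, 233.0, 172.0, 267.0], 0.42)]
```

```bash
python3 - <<'E'
import cv2
a=cv2.imread('pics/top0.png')[95:370,90:540]
b=cv2.imread('pics/scene0.png')[200:410,120:500]
cv2.imwrite('pics/topc.png',cv2.resize(a,(800,489),interpolation=cv2.INTER_CUBIC))
cv2.imwrite('pics/scenec.png',cv2.resize(b,(800,442),interpolation=cv2.INTER_CUBIC))
E
```

```text
(no output)
```

View pics/topc.png

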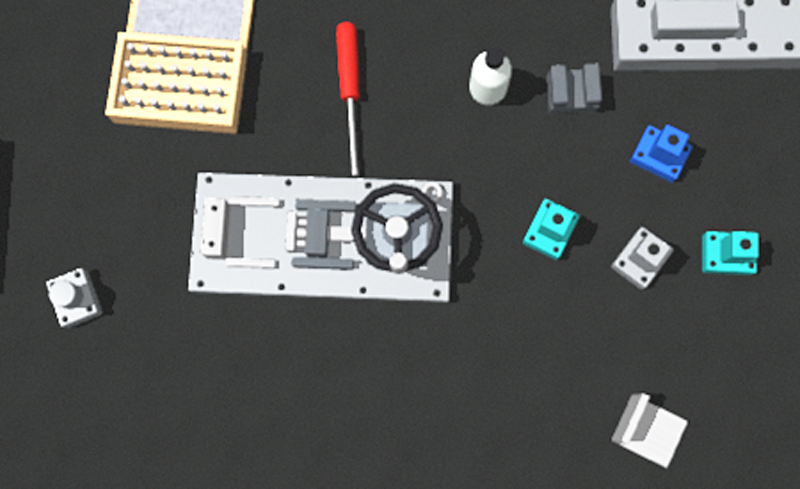

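View pics/scenec.png

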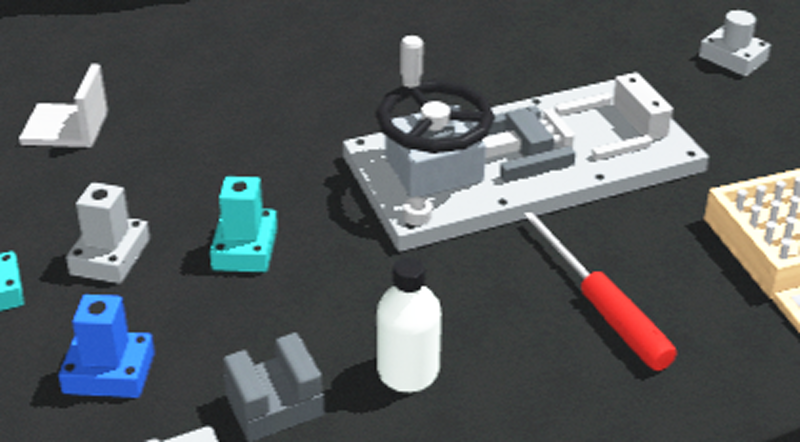

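Candidates in the top picture: turquoise (401,223), bare aluminium (452,240), turquoise (500,237) and blue (463,180). Only (452,240) is bare aluminium with a square post. The round-post one at (131,263) is the bystander. In the crop, (452,240) shows clearly as the aluminium square post, lying to the right of the fixture.

```bash
cat > h.py <<'E'
from bench import readout, optics, ticket, robot
import cv2, numpy as np
from scipy.optimize import minimize
from scipy.spatial.transform import Rotation as R
def tool():
    s=readout.read_state(); T=np.eye(4); T[:3,:3]=R.from_quat(s['orientation'],scalar_first=True).as_matrix(); T[:3,3]=s['tool_pos']; return T
def cam(c,Tt=None):
    m=optics.camera_model(c); T=np.array(m['T']) if 'T' in m else Tt@np.array(m['hand_eye'])
    return 240/np.tan(np.radians(m['fovy'])/2),m['cx'],m['cy'],T
def proj(C,P):
    f,cx,cy,T=C; p=(np.atleast_2d(P)-T[:3,3])@T[:3,:3]
    return np.c_[cx+f*p[:,0]/-p[:,2], cy+f*p[:,1]/p[:,2]]
def ray(C,uv,z):
    f,cx,cy,T=C; uv=np.atleast_2d(uv)
    d=np.c_[(uv[:,0]-cx)/f,-(uv[:,1]-cy)/f,-np.ones(len(uv))]@T[:3,:3].T
    return T[:3,3]+d*((z-T[2,3])/d[:,2])[:,None]
def box(x0,x1,y0,y1,z0,z1): return np.array([[x,y,z] for x in(x0,x1) for y in(y0,y1) for z in(z0,z1)])/1000
a=np.linspace(0,2*np.pi,40)
BR=[box(-30,30,-24,24,0,22),box(-15,15,-15,15,22,70)]
FX=[box(-75,75,-160,160,0,20),box(-35,35,-127.5,-52.5,20,65),box(-35,35,120,145,20,54),
    np.vstack([np.c_[.054*np.cos(a),-.09+.054*np.sin(a),0*a+z] for z in(.077,.089)])]
def place(M,p):
    c,s=np.cos(p[2]),np.sin(p[2]); return [m@np.array([[c,s,0],[-s,c,0],[0,0,1]])+[p[0],p[1],p[3] if len(p)>3 else 0] for m in M]
def render(C,M,p,S=4):
    im=np.zeros((480*S,640*S),np.uint8)
    for m in place(M,p):
        cv2.fillConvexPoly(im,cv2.convexHull(np.round((proj(C,m)+.5)*S*16-8).astype(np.int32)),1,shift=4)
    return cv2.resize(im.astype(np.float32),(640,480),interpolation=cv2.INTER_AREA)
def fit(views,M,p0,z=0):
    # views: (C,mask,weightmask or None)
    def cost(q):
        e=0
        for C,m,w in views:
            d=np.abs(render(C,M,[q[0]/100,q[1]/100,q[2]/5,z])-m); e+=(d if w is None else d*w).sum()/m.sum()
        return e
    q=np.array([p0[0]*100,p0[1]*100,p0[2]*5])
    for st in(2,.5,.15):
        r=minimize(cost,q,method='Nelder-Mead',options=dict(initial_simplex=np.vstack([q,q+np.eye(3)*st]),xatol=.003,fatol=1e-5)); q=r.x
    return np.array([q[0]/100,q[1]/100,q[2]/5]),r.fun
def pick(c,name,uv):
    for d in optics.trace(c,name):
        if d['mask'][int(uv[1]),int(uv[0])]: return d['mask'].astype(np.float32)
E
python3 - <<'E'
from h import *
Ct,Cs=cam('top'),cam('scene')
for c in('top','scene'): optics.grab_frame(c)
bt,bs=pick('top','bracket',(452,243)),pick('scene','bracket',(172,310))
print(ray(Ct,(452,240),.03))
p0=ray(Ct,(452,240),.03)[0]
for y in(.6,-.6,):
  for V in ([(Ct,bt,None)],[(Ct,bt,None),(Cs,bs,None)] if bs is not None else []):
    if V: print('br',fit(V,BR,[p0[0],p0[1],y]))
ft=[d for d in optics.trace('top','fixture')]; fs=[d for d in optics.trace('scene','fixture')]
print(len(ft),len(fs),[d['rect'] for d in ft+fs])
mt,ms=[d[0]['mask'].astype(np.float32) for d in(ft,fs)]
cv2.imwrite('pics/m.png',np.hstack([mt,ms])*255)
p0=ray(Ct,(270,228),.02)[0]
print('fx top',fit([(Ct,mt,None)],FX,[p0[0],p0[1],0]));print('fx both',fit([(Ct,mt,None),(Cs,ms,None)],FX,[p0[0],p0[1],0]));print('sc',fit([(Cs,ms,None)],FX,[p0[0],p0[1],0]))
for h in optics.search_frame('top','handle_grip'): print('h',h, ray(Ct,[(h['rect'][0]+h['rect'][2])/2,(h['rect'][1]+h['rect'][3])/2],.117))
E
```

```text
[[ 0.55470292 -0.29835529  0.03      ]]
br (array([ 0.55799659, -0.29816724,  0.62511705]), np.float64(0.30776065587997437))
br (array([ 0.5581804 , -0.30121708,  1.13885586]), np.float64(0.5341958403587341))
br (array([ 0.55971065, -0.29903102, -0.67926466]), np.float64(0.09508293867111206))
br (array([ 0.55960444, -0.30070664, -0.66242135]), np.float64(0.21996662020683289))
1 1 [[196.2, 189.5, 344.6, 264.7], [284.8, 216.3, 452.8, 321.5]]
fx top (array([ 0.5889692 ,  0.09498279, -0.04711123]), np.float64(0.03349880874156952))
fx both (array([ 0.58829943,  0.09292621, -0.04812517]), np.float64(0.1551516056060791))
sc (array([ 0.58646149,  0.09084991, -0.03812576]), np.float64(0.1065230667591095))
h {'rect': [306.6, 232.9, 317.3, 248.0], 'confidence': 0.47} [[5.40556946e-01 4.68480222e-04 1.17000000e-01]]
h {'rect': [195.9, 189.9, 341.7, 263.4], 'confidence': 0.44} [[0.56935406 0.08710716 0.117     ]][ WARN:0@21.300] global loadsave.cpp:1063 imwrite_ Unsupported depth image for selected encoder is fallbacked to CV_8U.
```

```bash
cat >> h.py <<'E'
def go(x,y,z,yawdeg):
    """print travel/angular from the present pose to a tool-down pose with tool y at yawdeg"""
    T=tool(); c,s=np.cos(np.radians(yawdeg)),np.sin(np.radians(yawdeg))
    G=np.c_[[s,-c,0],[c,s,0],[0,0,-1]]
    d=T[:3,:3].T@(np.array([x,y,z])-T[:3,3])*1000
    print('travel',np.round(d,1),'ang',np.round(R.from_matrix(T[:3,:3].T@G).as_rotvec(degrees=True),2),'rows',np.ceil(np.linalg.norm(d)/41.7))
E
python3 -c "
from h import *
go(.56,-.3,.2,141.6)"
```

```text
Traceback (most recent call last):
  File "h.py", line 48, in go
    print('travel',np.round(d,1),'ang',np.round(R.from_matrix(T[:3,:3].T@G).as_rotvec(degrees=True),2),'rows',np.ceil(np.linalg.norm(d)/41.7))
                                                ~~~~~~~~~~~~~^^^^^^^^^^^^^^
  File "scipy/spatial/transform/_rotation.pyx", line 1143, in scipy.spatial.transform._rotation.Rotation.from_matrix
ValueError: Non-positive determinant (left-handed or null coordinate frame) in rotation matrix 0: [[-4.05395965e-01  9.14141188e-01 -8.81691942e-06]
 [ 9.14141188e-01  4.05395965e-01  1.61863859e-05]
 [-1.83709856e-05  1.49801366e-06  1.00000000e+00]].
```

```bash
sed -i 's/\[\[s,-c,0\]/[[-s,c,0]/' h.py; python3 -c "
from h import *
go(.56,-.3,.2,141.6)"
```

```text
travel [-617.3 -675.4   31.3] ang [ -0.    -0.   -66.08] rows 22.0
```

```bash
python3 -m pendant '[{"travel":[-617,-675,31],"angular":[0,0,-66]},{"travel":[-617,-675,31],"angular":[0,0,-66]},{"travel":[-617,-675,31],"angular":[0,0,-66]},{"travel":[-617,-675,31],"angular":[0,0,-66]},{"travel":[-617,-675,31],"angular":[0,0,-66]},{"travel":[-617,-675,31],"angular":[0,0,-66]},{"travel":[-617,-675,31],"angular":[0,0,-66]},{"travel":[-617,-675,31],"angular":[0,0,-66]},{"travel":[-617,-675,31],"angular":[0,0,-66]},{"travel":[-617,-675,31],"angular":[0,0,-66]},{"travel":[-617,-675,31],"angular":[0,0,-66]},{"travel":[-617,-675,31],"angular":[0,0,-66]},{"travel":[-617,-675,31],"angular":[0,0,-66]},{"travel":[-617,-675,31],"angular":[0,0,-66]},{"travel":[-617,-675,31],"angular":[0,0,-66]},{"travel":[-617,-675,31],"angular":[0,0,-66]},{"travel":[-617,-675,31],"angular":[0,0,-66]},{"travel":[-617,-675,31],"angular":[0,0,-66]},{"travel":[-617,-675,31],"angular":[0,0,-66]},{"travel":[-617,-675,31],"angular":[0,0,-66]}]' 1 40
python3 -c "
from h import *
go(.56,-.3,.2,141.6)"
```

```text
clock: 3.32
tool_pos: [0.4877, -0.1629, 0.2057]
orientation: [0.0, -0.434, 0.901, -0.0]
force: [0.8, -0.2, 0.3]
grip_width: 0.0856
grip_force: 0.0
travel [  62.2 -141.9    5.7] ang [-0.02  0.01 -0.11] rows 4.0
```

```bash
python3 -m pendant '[{"travel":[62,-142,5],"angular":[0,0,0]},{"travel":[62,-142,5],"angular":[0,0,0]},{"travel":[62,-142,5],"angular":[0,0,0]},{"travel":[62,-142,5],"angular":[0,0,0]},{"travel":[62,-142,5],"angular":[0,0,0]},{"travel":[62,-142,5],"angular":[0,0,0]},{"travel":[62,-142,5],"angular":[0,0,0]}]'
python3 - <<'E'
from h import *
T=tool(); C=cam('wrist',T); im=optics.grab_frame('wrist')
uv=proj(C,[.56,-.3,.06])[0]; print(uv,proj(C,T[:3,3]))
D=optics.trace('wrist','bracket'); print([(d['rect'],d['confidence']) for d in D])
m=[d for d in D if d['mask'][int(uv[1]),int(uv[0])]][0]['mask'].astype(np.float32)
p,e=fit([(C,m,None)],BR,[.56,-.3,-.67]); print(p,e,np.degrees(p[2])+180)
o=im[:,:,::-1].copy()
for P in place(BR,p):
    cv2.polylines(o,[cv2.convexHull(np.round(proj(C,P)).astype(np.int32))],True,(0,0,255),1)
cv2.imwrite('pics/w1.png',o)
go(p[0],p[1],.035,np.degrees(p[2])+180)
E
```

```text
clock: 3.9
tool_pos: [0.5593, -0.2971, 0.2003]
orientation: [-0.0, -0.435, 0.901, 0.001]
force: [0.1, 0.6, 0.5]
grip_width: 0.0856
grip_force: 0.0
[311.2596429  221.71468812] [[314.10174537 311.67823257]]
[([280.1, 177.8, 344.7, 241.2], 0.82), ([148.9, 227.2, 224.1, 305.9], 0.74), ([318.9, 277.7, 384.8, 354.5], 0.73), ([187.3, 69.7, 273.1, 157.6], 0.63)]
[ 0.55859733 -0.30122917 -0.6522241 ] 0.0279056578874588 142.63031197872226
travel [  4.2  -2.4 166. ] ang [ 0.02  0.01 -1.07] rows 4.0
```

View pics/w1.png

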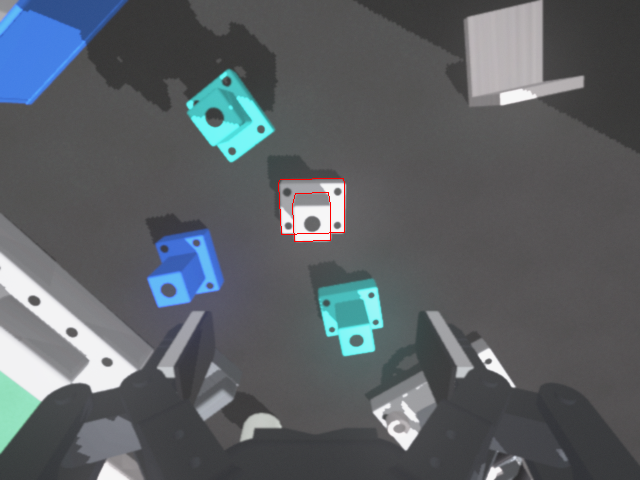

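The fit matches the aluminium bracket at (312,210); the other three are turquoise or blue. Descend and grip.

```bash
python3 -m pendant '[{"travel":[4,-2.4,40],"angular":[0,0,-1]},{"travel":[4,-2.4,80],"angular":[0,0,-1]},{"travel":[4,-2.4,115],"angular":[0,0,-1]},{"travel":[4,-2.4,145],"angular":[0,0,-1]},{"travel":[4,-2.4,162],"angular":[0,0,-1]},{"travel":[4,-2.4,168],"angular":[0,0,-1]},{"travel":[4,-2.4,168],"angular":[0,0,-1]},{"travel":[4,-2.4,168],"angular":[0,0,-1]}]' 1 60 && python3 -m pendant '[{"travel":[0,0,0],"angular":[0,0,0]},{"travel":[0,0,0],"angular":[0,0,0]},{"travel":[0,0,0],"angular":[0,0,0]},{"travel":[0,0,0],"angular":[0,0,0]},{"travel":[0,0,0],"angular":[0,0,0]},{"travel":[0,0,0],"angular":[0,0,0]},{"travel":[0,0,0],"angular":[0,0,0]},{"travel":[0,0,0],"angular":[0,0,0]}]' -1 60; python3 -c "
from h import *
go(.575,.06,.26,177.3)"
```

```text
clock: 4.67
tool_pos: [0.5597, -0.3021, 0.0341]
orientation: [0.0, -0.443, 0.897, -0.001]
force: [-0.4, 0.3, 0.3]
grip_width: 0.0855
grip_force: 0.0
clock: 5.33
tool_pos: [0.5595, -0.3025, 0.0335]
orientation: [0.0, -0.442, 0.897, -0.0]
force: [-0.0, 0.5, 6.6]
grip_width: 0.0293
grip_force: 60.4
travel [-297.1  208.  -226.7] ang [-6.000e-02 -2.000e-02 -3.479e+01] rows 11.0
```

```bash
python3 -c "
from h import *
go(.59,.24,.22,177.3)"; python3 -m pendant '[{"travel":[0,0,-10],"angular":[0,0,0]},{"travel":[0,0,-30],"angular":[0,0,0]},{"travel":[0,0,-65],"angular":[0,0,0]},{"travel":[0,0,-105],"angular":[0,0,0]},{"travel":[0,0,-145],"angular":[0,0,0]},{"travel":[0,0,-178],"angular":[0,0,0]},{"travel":[0,0,-187],"angular":[0,0,0]}]'; python3 -c "
from h import *
go(.59,.24,.22,177.3)"
```

```text
travel [-449.1  305.7 -186.8] ang [-6.000e-02 -2.000e-02 -3.479e+01] rows 14.0
clock: 5.92
tool_pos: [0.5609, -0.3034, 0.2263]
orientation: [0.002, -0.442, 0.897, -0.003]
force: [0.0, -0.5, -1.1]
grip_width: 0.0294
grip_force: 60.0
travel [-448.9  307.6    4. ] ang [ -0.44  -0.12 -34.78] rows 14.0
```

```bash
python3 -m pendant '[{"travel":[-449,307,0],"angular":[0,0,-35]},{"travel":[-449,307,0],"angular":[0,0,-35]},{"travel":[-449,307,0],"angular":[0,0,-35]},{"travel":[-449,307,0],"angular":[0,0,-35]},{"travel":[-449,307,0],"angular":[0,0,-35]},{"travel":[-449,307,0],"angular":[0,0,-35]},{"travel":[-449,307,0],"angular":[0,0,-35]},{"travel":[-449,307,0],"angular":[0,0,-35]},{"travel":[-449,307,0],"angular":[0,0,-35]},{"travel":[-449,307,0],"angular":[0,0,-35]},{"travel":[-449,307,0],"angular":[0,0,-35]},{"travel":[-449,307,0],"angular":[0,0,-35]},{"travel":[-449,307,0],"angular":[0,0,-35]},{"travel":[-449,307,0],"angular":[0,0,-35]},{"travel":[-449,307,0],"angular":[0,0,-35]},{"travel":[-449,307,0],"angular":[0,0,-35]},{"travel":[-449,307,0],"angular":[0,0,-35]},{"travel":[-449,307,0],"angular":[0,0,-35]}]'
python3 - <<'E'
from h import *
T=tool(); C=cam('wrist',T); im=optics.grab_frame('wrist')
np.savez('w2.npz',T=T,im=im)
D=optics.trace('wrist','stop'); print([(d['rect'],d['confidence']) for d in D])
o=im[:,:,::-1].copy()
FX2=FX+[box(s*33.5-.01,s*33.5+.01,58,120,29.5,29.6) for s in(-1,1)]
for P in place(FX2,[.589,.095,-.047]):
    cv2.polylines(o,[cv2.convexHull(np.round(proj(C,P)).astype(np.int32))],True,(0,0,255),1)
cv2.imwrite('pics/w2.png',o)
if D:
  m=D[0]['mask'].astype(np.float32)
  p,e=fit([(C,m,None)],[FX[2]],[.589,.095,-.047]);print(p,e)
E
```

```text
clock: 7.42
tool_pos: [0.5888, 0.2394, 0.2197]
orientation: [-0.0, -0.691, 0.723, 0.0]
force: [-0.1, -0.8, -2.2]
grip_width: 0.0294
grip_force: 60.2
[([270.9, 175.7, 348.2, 208.1], 0.68), ([251.7, 241.8, 379.4, 399.0], 0.21)]
[ 0.58966778  0.08839291 -0.03372824] 0.05590077117085457
```

View pics/w2.png

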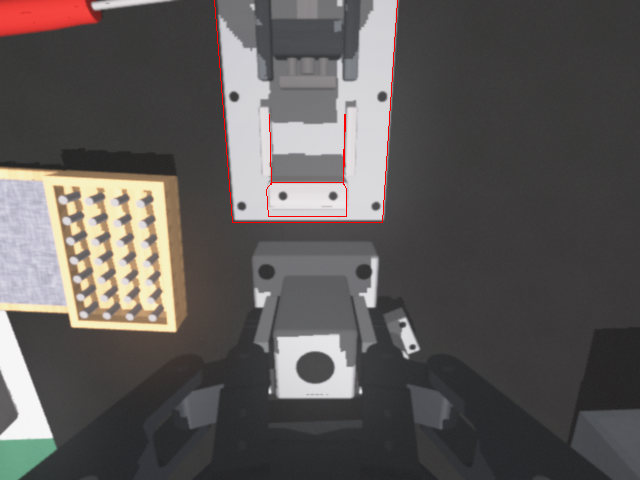

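```bash
python3 - <<'E'
from h import *
d=np.load('w2.npz'); C=cam('wrist',d['T']); o=cv2.resize(d['im'][0:240,200:420,::-1],None,fx=2.5,fy=2.5,interpolation=cv2.INTER_CUBIC)
FX2=[box(-75,75,-160,160,20,20.01),FX[2]]+[box(s*33.5-.01,s*33.5+.01,58,120,29.5,29.6) for s in(-1,1)]
for p,c in(([.5893,.0888,-.045],(0,0,255)),([.589,.095,-.047],(0,160,0))):
  for P in place(FX2,p):
    cv2.polylines(o,[cv2.convexHull(np.round((proj(C,P)-[200,0]+.5)*2.5-.5).astype(np.int32))],True,c,1)
cv2.imwrite('pics/w3.png',o)
E
```

```text
(no output)
```

View pics/w3.png

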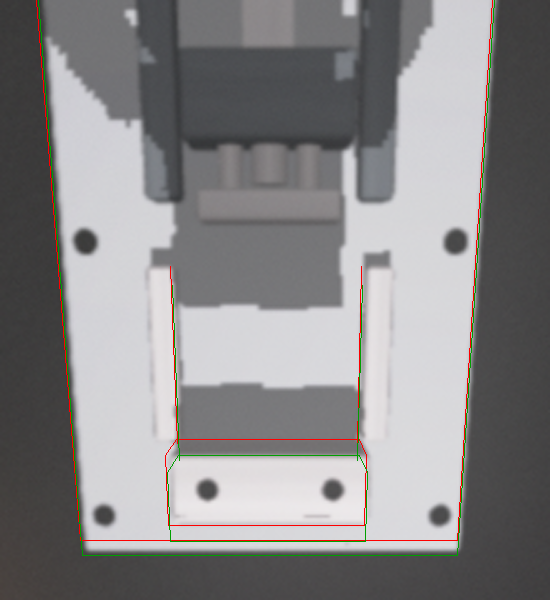

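Predicted outlines agree with the plate edges, guide tops (172 and 367 in the crop) and stop to about 1 px. The jaw pad is well clear of the nest. Go over the nest.

```bash
python3 -c "
from h import *
go(.5925,.1795,.08,177.4)"
```

```text
travel [ 59.9  -6.3 139.9] ang [-0.   -0.01  0.01] rows 4.0
```

```bash
python3 -m pendant '[{"travel":[30,-3,10],"angular":[0,0,0]},{"travel":[60,-6.3,30],"angular":[0,0,0]},{"travel":[60,-6.3,65],"angular":[0,0,0]},{"travel":[60,-6.3,100],"angular":[0,0,0]},{"travel":[60,-6.3,130],"angular":[0,0,0]},{"travel":[60,-6.3,140],"angular":[0,0,0]},{"travel":[60,-6.3,140],"angular":[0,0,0]},{"travel":[60,-6.3,140],"angular":[0,0,0]}]'
python3 - <<'E'
from h import *
T=tool(); C=cam('wrist',T); im=optics.grab_frame('wrist')
o=im[:,:,::-1].copy()
print(T[:3,3],readout.read_state()['force'])
w=o[60:460,160:460]
top=optics.grab_frame('scene')[190:310,300:460,::-1]
cv2.imwrite('pics/w4.png',np.hstack([cv2.resize(w,(450,600),interpolation=cv2.INTER_CUBIC),cv2.copyMakeBorder(cv2.resize(top,(350,262),interpolation=cv2.INTER_CUBIC),0,338,0,0,0)]))
E
```

```text
clock: 8.18
tool_pos: [0.593, 0.1804, 0.0806]
orientation: [0.0, -0.691, 0.722, -0.0]
force: [0.2, -0.3, -1.8]
grip_width: 0.0294
grip_force: 60.1
[0.59295356 0.18044836 0.08064433] [-0.47767841  0.27521931 -2.39070978]
```

View pics/w4.png

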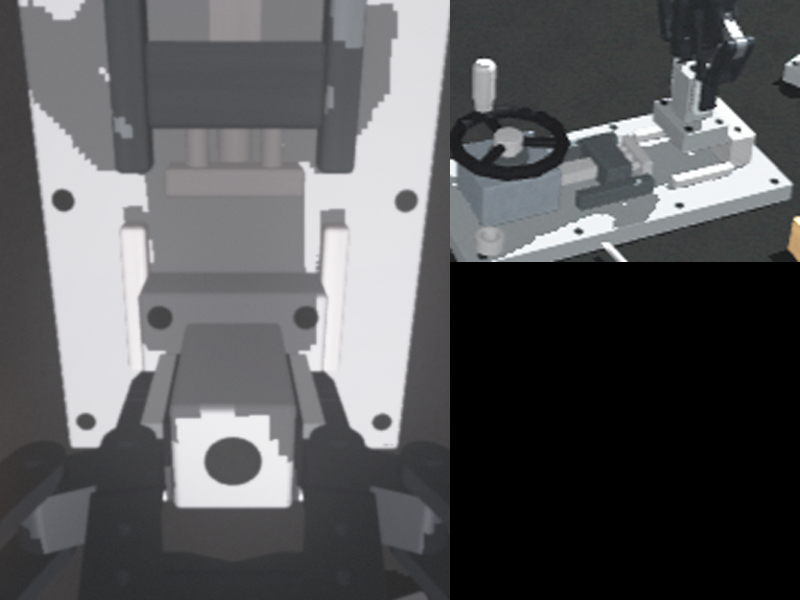

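The foot (138–327) and guides (147–322) are centred to about 0.7 mm, and yaw agrees. Lower it.

```bash
python3 -m pendant '[{"travel":[0,0.7,8],"angular":[0,0,0]},{"travel":[0,0.7,14],"angular":[0,0,0]},{"travel":[0,0.7,19],"angular":[0,0,0]},{"travel":[0,0.7,22],"angular":[0,0,0]},{"travel":[0,0.7,24],"angular":[0,0,0]},{"travel":[0,0.7,25],"angular":[0,0,0]},{"travel":[0,0.7,25],"angular":[0,0,0]}]'; python3 -m pendant '[{"travel":[0,0,0.5],"angular":[0,0,0]},{"travel":[0,0,1],"angular":[0,0,0]},{"travel":[0,0,1],"angular":[0,0,0]},{"travel":[0,0,1],"angular":[0,0,0]}]'
```

```text
clock: 8.87
tool_pos: [0.5916, 0.1807, 0.0545]
orientation: [-0.0, -0.692, 0.722, 0.0]
force: [-0.1, 0.3, -1.7]
grip_width: 0.0296
grip_force: 60.3
clock: 9.2
tool_pos: [0.5918, 0.1807, 0.0538]
orientation: [0.0, -0.692, 0.722, -0.0]
force: [0.2, 0.4, -2.3]
grip_width: 0.0292
grip_force: 60.3
```

```bash
python3 -m pendant '[{"travel":[0,0,0.5],"angular":[0,0,0]},{"travel":[0,0,1],"angular":[0,0,0]},{"travel":[0,0,1],"angular":[0,0,0]},{"travel":[0,0,1],"angular":[0,0,0]}]';  python3 -m pendant '[{"travel":[0,0,0.3],"angular":[0,0,0]},{"travel":[0,0,0.6],"angular":[0,0,0]},{"travel":[0,0,0.6],"angular":[0,0,0]},{"travel":[0,0,0.6],"angular":[0,0,0]}]'
```

```text
clock: 9.53
tool_pos: [0.5919, 0.1808, 0.0534]
orientation: [0.0, -0.692, 0.722, -0.0]
force: [-3.0, -0.9, 5.0]
grip_width: 0.0293
grip_force: 61.3
clock: 9.87
tool_pos: [0.5919, 0.1808, 0.0534]
orientation: [0.0, -0.692, 0.722, -0.0]
force: [-3.8, -0.8, 10.5]
grip_width: 0.0293
grip_force: 62.2
```

```bash
python3 -m pendant '[{"travel":[0,0,-0.8],"angular":[0,0,0]},{"travel":[0,0,-0.8],"angular":[0,0,0]}]' - 30;  python3 -m pendant '[{"travel":[0,0,0],"angular":[0,0,0]},{"travel":[0,0,0],"angular":[0,0,0]},{"travel":[0,0,0],"angular":[0,0,0]},{"travel":[0,0,0],"angular":[0,0,0]},{"travel":[0,0,0],"angular":[0,0,0]},{"travel":[0,0,-20],"angular":[0,0,0]},{"travel":[0,0,-50],"angular":[0,0,0]},{"travel":[0,0,-90],"angular":[0,0,0]},{"travel":[0,0,-130],"angular":[0,0,0]},{"travel":[0,0,-150],"angular":[0,0,0]},{"travel":[0,0,-150],"angular":[0,0,0]}]' 1
python3 - <<'E'
from h import *
T=tool(); C=cam('wrist',T); im=optics.grab_frame('wrist'); np.savez('w5.npz',T=T,im=im)
D=optics.trace('wrist','bracket'); print([(d['rect'],d['confidence']) for d in D])
if D:
  print(fit([(C,D[0]['mask'].astype(np.float32),None)],BR,[.592,.18,-.045],.02))
Cs=cam('scene');Ct=cam('top')
optics.grab_frame('top'); optics.grab_frame('scene')
for c,CC in(('top',Ct),('scene',Cs)):
  for h in optics.search_frame(c,'handle_grip')[:1]: 
    r=h['rect'];print(c,h,ray(CC,[(r[0]+r[2])/2,(r[1]+r[3])/2],.117))
E
```

```text
clock: 10.03
tool_pos: [0.5919, 0.1808, 0.0534]
orientation: [0.0, -0.692, 0.722, -0.0]
force: [-2.0, -1.0, 4.5]
grip_width: 0.0295
grip_force: 61.4
clock: 10.95
tool_pos: [0.5945, 0.1813, 0.2086]
orientation: [0.004, -0.692, 0.722, -0.002]
force: [0.2, -0.0, -0.2]
grip_width: 0.0855
grip_force: 0.0
[([284.5, 185.1, 353.2, 251.0], 0.97)]
(array([ 0.59201766,  0.18216773, -0.04466272]), np.float64(0.04122773930430412))
top {'rect': [307.7, 236.6, 316.4, 249.1], 'confidence': 0.41} [[5.35696760e-01 2.85564115e-04 1.17000000e-01]]
scene {'rect': [453.9, 205.1, 483.4, 236.7], 'confidence': 0.73} [[0.63687205 0.28549444 0.117     ]]
```

```bash
python3 -c "
from h import *
go(.575,.10,.25,177.4)"
```

```text
travel [ 81.2  12.5 -48.5] ang [ 0.15 -0.03  0.12] rows 3.0
```

```bash
python3 -m pendant '[{"travel":[40,6,-48],"angular":[0,0,0]},{"travel":[81,12,-48],"angular":[0,0,0]},{"travel":[81,12,-48],"angular":[0,0,0]},{"travel":[81,12,-48],"angular":[0,0,0]},{"travel":[81,12,-48],"angular":[0,0,0]}]'
python3 - <<'E'
from h import *
T=tool(); C=cam('wrist',T); im=optics.grab_frame('wrist'); np.savez('w6.npz',T=T,im=im)
D=optics.trace('wrist','handle_grip'); print([(d['rect'],d['confidence'],d['mask'].sum()) for d in D])
cyl=np.vstack([np.c_[.01*np.cos(a),.01*np.sin(a),0*a+z] for z in(.089,.137)])
p=None
if D:
  p,e=fit([(C,D[0]['mask'].astype(np.float32),None)],[cyl],[.538,.0,0]);print(p,e)
o=im[:,:,::-1].copy()
hub=np.array([.5846,-.0006,0])
for r in(.042,.054): cv2.polylines(o,[np.round(proj(C,hub+np.c_[r*np.cos(a),r*np.sin(a),0*a+(.083)])).astype(np.int32)],True,(0,0,255),1)
if p is not None: cv2.polylines(o,[cv2.convexHull(np.round(proj(C,place([cyl],p)[0])).astype(np.int32))],True,(0,200,0),1)
# dark rim fit
g=im.max(2); m=((g<60)).astype(np.float32)
uv=proj(C,hub+[0,0,.083])[0]; print(uv)
cv2.imwrite('pics/w6.png',o)
E
```

```text
clock: 11.67
tool_pos: [0.576, 0.0997, 0.2504]
orientation: [-0.0, -0.691, 0.723, 0.0]
force: [-0.1, 0.5, 0.6]
grip_width: 0.0856
grip_force: 0.0
[([346.7, 69.0, 382.3, 101.4], 0.67, np.int64(886))]
[ 0.53676297 -0.00391757  0.14805292] 0.11272573471069336
[297.96833493  95.517026  ]
```

View pics/w6.png

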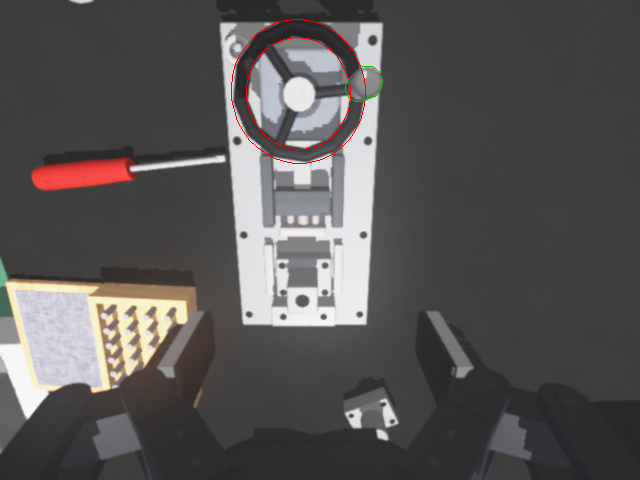

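```bash
python3 -c "
from h import *
go(.5368,-.0035,.1,177.4)"
```

```text
travel [106.   34.3 149.9] ang [0.09 0.01 0.13] rows 5.0
```

```bash
python3 -m pendant '[{"travel":[35,11,5],"angular":[0,0,0]},{"travel":[70,22,15],"angular":[0,0,0]},{"travel":[106,34,40],"angular":[0,0,0]},{"travel":[106,34,75],"angular":[0,0,0]},{"travel":[106,34,110],"angular":[0,0,0]},{"travel":[106,34,140],"angular":[0,0,0]},{"travel":[106,34,150],"angular":[0,0,0]},{"travel":[106,34,150],"angular":[0,0,0]},{"travel":[106,34,150],"angular":[0,0,0]}]'; python3 -m pendant '[{"travel":[0,0,0],"angular":[0,0,0]},{"travel":[0,0,0],"angular":[0,0,0]},{"travel":[0,0,0],"angular":[0,0,0]},{"travel":[0,0,0],"angular":[0,0,0]},{"travel":[0,0,0],"angular":[0,0,0]},{"travel":[0,0,0],"angular":[0,0,0]},{"travel":[0,0,0],"angular":[0,0,0]}]' -1 60; python3 -c "
from h import *
print(readout.read_state()['force'],tool())"
```

```text
clock: 12.52
tool_pos: [0.5379, -0.0034, 0.1012]
orientation: [-0.0, -0.692, 0.722, 0.0]
force: [-0.3, 0.1, 0.3]
grip_width: 0.0857
grip_force: 0.0
clock: 13.1
tool_pos: [0.5364, -0.0041, 0.1017]
orientation: [-0.001, -0.692, 0.722, 0.001]
force: [-8.4, -0.5, 14.3]
grip_width: 0.0181
grip_force: 58.6
[-8.36280309 -0.50113061 14.25189258] [[-4.34064692e-02 -9.99055720e-01 -1.88341550e-03  5.36356129e-01]
 [-9.99057444e-01  4.34069942e-02 -2.38739398e-04 -4.11113374e-03]
 [ 3.20267367e-04  1.87127744e-03 -9.99998198e-01  1.01703462e-01]
 [ 0.00000000e+00  0.00000000e+00  0.00000000e+00  1.00000000e+00]]
```

```bash
cat > arc.py <<'E'
import sys,numpy as np,json
# arc.py cmdx cmdy (mm, world) theta0 step n : rows in tool axes
cx,cy=584.3,-1.0
x,y,t0,st,n=map(float,sys.argv[1:6])
yw=np.radians(177.4); ax=np.array([[-np.sin(yw),np.cos(yw)],[np.cos(yw),np.sin(yw)]])
t=t0-st*np.arange(1,int(n)+1)
d=(np.c_[cx+48*np.cos(t),cy+48*np.sin(t)]-[x,y])@ax.T
for r in np.round(d,1): print(r.tolist(),end=' ')
print('\nend cmd',np.round([x,y]+np.round(d[-1],1)@ax,2),'theta',round(t[-1],3))
E
python3 arc.py 537.9 -3.4 3.204 .1 20
```

```text
[-4.1, 1.8] [-8.9, 1.6] [-13.7, 0.9] [-18.3, -0.3] [-22.8, -1.9] [-27.2, -3.9] [-31.3, -6.4] [-35.1, -9.3] [-38.7, -12.5] [-41.9, -16.1] [-44.7, -20.0] [-47.1, -24.1] [-49.1, -28.5] [-50.7, -33.0] [-51.7, -37.7] [-52.4, -42.5] [-52.5, -47.3] [-52.1, -52.1] [-51.3, -56.8] [-50.0, -61.4] 
end cmd [601.5   43.76] theta 1.204
```

```bash
python3 -m pendant '[{"travel":[-4.1,1.8,-1],"angular":[0,0,0]},{"travel":[-8.9,1.6,-1],"angular":[0,0,0]},{"travel":[-13.7,0.9,-1],"angular":[0,0,0]},{"travel":[-18.3,-0.3,-1],"angular":[0,0,0]},{"travel":[-22.8,-1.9,-1],"angular":[0,0,0]},{"travel":[-27.2,-3.9,-1],"angular":[0,0,0]},{"travel":[-31.3,-6.4,-1],"angular":[0,0,0]},{"travel":[-35.1,-9.3,-1],"angular":[0,0,0]},{"travel":[-38.7,-12.5,-1],"angular":[0,0,0]},{"travel":[-41.9,-16.1,-1],"angular":[0,0,0]}]'
cat > st.py <<'E'
from h import *
s=readout.read_state(); p=s['tool_pos'][:2]-[.5843,-.001]; t=np.arctan2(p[1],p[0]); f=s['force']
print('theta',round(t%(2*np.pi),3),'r',round(np.hypot(*p)*1000,2),'F resisting',round(float(f[:2]@[-np.sin(t),np.cos(t)]),2),'Fout',round(float(f[:2]@[np.cos(t),np.sin(t)]),2),'fz',round(f[2],1),'clock',round(s['clock'],2))
E
python3 st.py; python3 arc.py 537.9 -3.4 3.204 .1 10
```

```text
clock: 13.93
tool_pos: [0.5541, 0.0359, 0.1019]
orientation: [-0.002, -0.691, 0.723, 0.0]
force: [-5.8, -6.1, 3.9]
grip_width: 0.018
grip_force: 61.4
theta 2.256 r 47.7 F resisting 8.4 Fout -1.05 fz 3.9 clock 13.93
[-4.1, 1.8] [-8.9, 1.6] [-13.7, 0.9] [-18.3, -0.3] [-22.8, -1.9] [-27.2, -3.9] [-31.3, -6.4] [-35.1, -9.3] [-38.7, -12.5] [-41.9, -16.1] 
end cmd [555.88  37.73] theta 2.204
```

```bash
python3 arc.py 555.88 37.73 2.204 .1 20
```

```text
[-2.8, -3.9] [-5.2, -8.0] [-7.2, -12.4] [-8.7, -16.9] [-9.8, -21.6] [-10.5, -26.4] [-10.6, -31.2] [-10.2, -36.0] [-9.4, -40.7] [-8.1, -45.3] [-6.4, -49.8] [-4.2, -54.1] [-1.6, -58.1] [1.4, -61.8] [4.7, -65.3] [8.4, -68.4] [12.3, -71.1] [16.5, -73.4] [21.0, -75.2] [25.6, -76.7] 
end cmd [631.34   8.68] theta 0.204
```

```bash
python3 arc.py 555.88 37.73 2.204 .1 15 | tail -1
```

```text
end cmd [620.9   30.07] theta 0.704
```

```bash
python3 -m pendant '[{"travel":[-2.8,-3.9,0],"angular":[0,0,0]},{"travel":[-5.2,-8.0,0],"angular":[0,0,0]},{"travel":[-7.2,-12.4,0],"angular":[0,0,0]},{"travel":[-8.7,-16.9,0],"angular":[0,0,0]},{"travel":[-9.8,-21.6,0],"angular":[0,0,0]},{"travel":[-10.5,-26.4,0],"angular":[0,0,0]},{"travel":[-10.6,-31.2,0],"angular":[0,0,0]},{"travel":[-10.2,-36,0],"angular":[0,0,0]},{"travel":[-9.4,-40.7,0],"angular":[0,0,0]},{"travel":[-8.1,-45.3,0],"angular":[0,0,0]},{"travel":[-6.4,-49.8,0],"angular":[0,0,0]},{"travel":[-4.2,-54.1,0],"angular":[0,0,0]},{"travel":[-1.6,-58.1,0],"angular":[0,0,0]},{"travel":[1.4,-61.8,0],"angular":[0,0,0]},{"travel":[4.7,-65.3,0],"angular":[0,0,0]},{"travel":[8.4,-68.4,0],"angular":[0,0,0]},{"travel":[12.3,-71.1,0],"angular":[0,0,0]},{"travel":[16.5,-73.4,0],"angular":[0,0,0]},{"travel":[21,-75.2,0],"angular":[0,0,0]},{"travel":[25.6,-76.7,0],"angular":[0,0,0]}]'; python3 st.py; python3 arc.py 631.34 8.68 .204 .1 10
```

```text
clock: 15.6
tool_pos: [0.6307, 0.01, 0.1019]
orientation: [0.001, -0.692, 0.722, 0.002]
force: [-2.5, 8.2, 0.9]
grip_width: 0.0183
grip_force: 61.3
theta 0.233 r 47.65 F resisting 8.55 Fout -0.55 fz 0.9 clock 15.6
[4.7, -0.9] [9.4, -1.4] [14.2, -1.4] [19.0, -0.9] [23.7, 0.1] [28.3, 1.5] [32.7, 3.3] [36.9, 5.6] [40.9, 8.4] [44.5, 11.5] 
end cmd [617.83 -35.25] theta -0.796
```

```bash
python3 -m pendant '[{"travel":[4.7,-0.9,0],"angular":[0,0,0]},{"travel":[9.4,-1.4,0],"angular":[0,0,0]},{"travel":[14.2,-1.4,0],"angular":[0,0,0]},{"travel":[19,-0.9,0],"angular":[0,0,0]},{"travel":[23.7,0.1,0],"angular":[0,0,0]},{"travel":[28.3,1.5,0],"angular":[0,0,0]}]'; python3 st.py; python3 arc.py 631.34 8.68 .204 .1 6|tail -1;  python3 arc.py 626.69 -22.15 -.396 .1 6
```

```text
clock: 16.1
tool_pos: [0.6291, -0.0184, 0.102]
orientation: [0.002, -0.692, 0.722, 0.001]
force: [3.7, 8.5, -2.1]
grip_width: 0.0187
grip_force: 60.8
theta 5.913 r 48.03 F resisting 9.29 Fout 0.31 fz -2.1 clock 16.1
end cmd [628.56 -19.52] theta -0.396
[1.7, 0.1] [5.9, 2.4] [9.9, 5.1] [13.5, 8.2] [16.9, 11.6] [19.9, 15.4] 
end cmd [610.4  -41.33] theta -0.996
```

```bash
python3 arc.py 628.56 -19.52 -.396 .1 6
```

```text
[4.4, 1.8] [8.6, 4.1] [12.6, 6.9] [16.2, 10.0] [19.6, 13.4] [22.6, 17.2] 
end cmd [610.35 -41.32] theta -0.996
```

```bash
python3 -m pendant '[{"travel":[4.4,1.8,0],"angular":[0,0,0]},{"travel":[8.6,4.1,0],"angular":[0,0,0]},{"travel":[12.6,6.9,0],"angular":[0,0,0]},{"travel":[16.2,10,0],"angular":[0,0,0]},{"travel":[19.6,13.4,0],"angular":[0,0,0]},{"travel":[22.6,17.2,0],"angular":[0,0,0]}]'; python3 st.py; python3 arc.py 610.35 -41.32 -.996 .1 6
python3 - <<'E'
from h import *
T=tool(); C=cam('wrist',T); Cs=cam('scene')
im=optics.grab_frame('top')
cv2.imwrite('pics/t7.png',cv2.resize(im[195:265,190:345,::-1],None,fx=4,fy=4,interpolation=cv2.INTER_CUBIC))
E
```

```text
clock: 16.6
tool_pos: [0.6117, -0.0409, 0.102]
orientation: [0.002, -0.692, 0.722, -0.0]
force: [7.0, 5.6, -5.7]
grip_width: 0.0183
grip_force: 60.5
theta 5.314 r 48.43 F resisting 8.92 Fout -0.72 fz -5.7 clock 16.6
[2.6, 4.0] [4.7, 8.3] [6.5, 12.7] [7.7, 17.4] [8.6, 22.1] [8.9, 26.9] 
end cmd [583.07 -48.99] theta -1.596
```

View pics/t7.png

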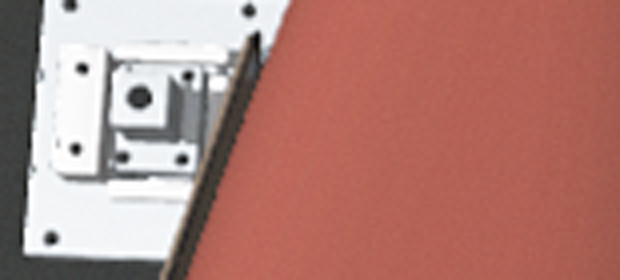

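The bracket stands in the nest with a small gap to the stop (around column 108), and the pad is near the foot. Continue.

```bash
python3 -m pendant '[{"travel":[2.6,4,0],"angular":[0,0,0]},{"travel":[4.7,8.3,0],"angular":[0,0,0]},{"travel":[6.5,12.7,0],"angular":[0,0,0]},{"travel":[7.7,17.4,0],"angular":[0,0,0]},{"travel":[8.6,22.1,0],"angular":[0,0,0]},{"travel":[8.9,26.9,0],"angular":[0,0,0]}]'; python3 st.py; python3 arc.py 583.07 -48.99 -1.596 .1 4
```

```text
clock: 17.15
tool_pos: [0.5848, -0.0496, 0.1021]
orientation: [0.002, -0.692, 0.722, -0.001]
force: [9.0, 0.6, -9.1]
grip_width: 0.0182
grip_force: 60.1
theta 4.724 r 48.6 F resisting 8.97 Fout -0.49 fz -9.1 clock 17.15
[-0.1, 4.8] [-0.8, 9.5] [-1.9, 14.2] [-3.4, 18.7] 
end cmd [564.54 -44.75] theta -1.996
```

```bash
python3 -m pendant '[{"travel":[-0.1,4.8,0.5],"angular":[0,0,0]},{"travel":[-0.8,9.5,1],"angular":[0,0,0]},{"travel":[-1.9,14.2,1],"angular":[0,0,0]},{"travel":[-3.4,18.7,1],"angular":[0,0,0]}]'; python3 st.py; python3 arc.py 564.54 -44.75 -1.996 .1 4
```

```text
clock: 17.48
tool_pos: [0.5671, -0.0465, 0.102]
orientation: [0.001, -0.691, 0.722, -0.003]
force: [8.6, -4.4, -1.2]
grip_width: 0.0183
grip_force: 60.8
theta 4.351 r 48.6 F resisting 9.61 Fout 1.1 fz -1.2 clock 17.48
[-2.0, 4.4] [-4.4, 8.5] [-7.3, 12.4] [-10.5, 16.0] 
end cmd [549.03 -33.54] theta -2.396
```

```bash
python3 -m pendant '[{"travel":[-2,4.4,0],"angular":[0,0,0]},{"travel":[-4.4,8.5,0],"angular":[0,0,0]},{"travel":[-7.3,12.4,0],"angular":[0,0,0]},{"travel":[-10.5,16,0],"angular":[0,0,0]}]'; python3 st.py; python3 arc.py 549.03 -33.54 -2.396 .1 4
```

```text
clock: 17.82
tool_pos: [0.5509, -0.0361, 0.1019]
orientation: [0.0, -0.691, 0.723, -0.003]
force: [5.5, -7.7, 0.1]
grip_width: 0.0186
grip_force: 61.0
theta 3.953 r 48.46 F resisting 9.31 Fout 1.77 fz 0.1 clock 17.82
[-3.5, 3.2] [-7.4, 6.1] [-11.5, 8.6] [-15.8, 10.6] 
end cmd [539.16 -17.28] theta -2.796
```

```bash
python3 -m pendant '[{"travel":[-3.5,3.2,0],"angular":[0,0,0]},{"travel":[-7.4,6.1,0],"angular":[0,0,0]},{"travel":[-11.5,8.6,0],"angular":[0,0,0]},{"travel":[-15.8,10.6,0],"angular":[0,0,0]}]'; python3 st.py; python3 arc.py 539.16 -17.28 -2.796 .1 4
```

```text
clock: 18.15
tool_pos: [0.5401, -0.0205, 0.1019]
orientation: [-0.001, -0.691, 0.723, -0.003]
force: [0.2, -12.4, 3.6]
grip_width: 0.0181
grip_force: 61.3
theta 3.558 r 48.31 F resisting 11.43 Fout 4.83 fz 3.6 clock 18.15
[-4.5, 1.6] [-9.2, 2.8] [-14.0, 3.4] [-18.7, 3.6] 
end cmd [536.41   1.56] theta -3.196
```

```bash
python3 -m pendant '[{"travel":[-4.5,1.6,0],"angular":[0,0,0]},{"travel":[-9.2,2.8,0],"angular":[0,0,0]}]'; python3 st.py; python3 arc.py 539.16 -17.28 -2.796 .1 2|tail -1; python3 -c "
from h import *
go(0,0,0.1,177.4)"
```

```text
clock: 18.32
tool_pos: [0.5372, -0.0114, 0.1018]
orientation: [-0.001, -0.691, 0.723, -0.003]
force: [-1.1, -12.8, 6.0]
grip_width: 0.0183
grip_force: 61.6
theta 3.359 r 48.22 F resisting 12.29 Fout 3.84 fz 6.0 clock 18.32
end cmd [536.78  -7.96] theta -2.996
travel [ 13.  537.2   1. ] ang [-0.1  -0.33 -0.  ] rows 13.0
```

```bash
python3 arc.py 536.78 -7.96 -2.996 .1 3; python3 -m pendant '[{"travel":[-4.7,0.5,0],"angular":[0,0,0]},{"travel":[-9.5,0.7,0],"angular":[0,0,0]}]'; python3 st.py
```

```text
[-4.7, 0.6] [-9.5, 0.8] [-14.3, 0.6] 
end cmd [536.83   6.35] theta -3.296
clock: 18.48
tool_pos: [0.5362, -0.002, 0.1018]
orientation: [-0.002, -0.691, 0.723, -0.002]
force: [-3.9, -14.6, 8.2]
grip_width: 0.0184
grip_force: 62.0
theta 3.162 r 48.07 F resisting 14.48 Fout 4.16 fz 8.2 clock 18.48
```

Excess over free running (about 9.2 N) is about 4.7 N along the slope, which is the set feel. Ease the command back, release and lift.

```bash
python3 -m pendant '[{"travel":[2.5,0,0],"angular":[0,0,0]},{"travel":[2.5,0,0],"angular":[0,0,0]}]'; python3 st.py; python3 -m pendant '[{"travel":[0,0,0],"angular":[0,0,0]},{"travel":[0,0,0],"angular":[0,0,0]},{"travel":[0,0,0],"angular":[0,0,0]},{"travel":[0,0,0],"angular":[0,0,0]},{"travel":[0,0,0],"angular":[0,0,0]},{"travel":[0,0,0],"angular":[0,0,0]},{"travel":[0,0,-20],"angular":[0,0,0]},{"travel":[0,0,-50],"angular":[0,0,0]},{"travel":[0,0,-90],"angular":[0,0,0]},{"travel":[0,0,-130],"angular":[0,0,0]},{"travel":[0,0,-150],"angular":[0,0,0]},{"travel":[0,0,-150],"angular":[0,0,0]}]' 1; python3 st.py
```

```text
clock: 18.65
tool_pos: [0.5362, -0.0019, 0.1018]
orientation: [0.0, -0.692, 0.722, -0.0]
force: [-3.2, -0.7, 8.9]
grip_width: 0.018
grip_force: 62.1
theta 3.16 r 48.16 F resisting 0.67 Fout 3.2 fz 8.9 clock 18.65
clock: 19.65
tool_pos: [0.5386, -0.0019, 0.256]
orientation: [0.002, -0.692, 0.722, -0.003]
force: [1.0, 0.5, 0.3]
grip_width: 0.085
grip_force: 0.0
theta 3.162 r 45.68 F resisting -0.5 Fout -0.98 fz 0.3 clock 19.65
```

```bash
python3 -m pendant '[{"travel":[-40,-18,0],"angular":[0,0,0]},{"travel":[-80,-36,0],"angular":[0,0,0]},{"travel":[-106,-34,0],"angular":[0,0,0]},{"travel":[-106,-34,0],"angular":[0,0,0]},{"travel":[-106,-34,0],"angular":[0,0,0]},{"travel":[-106,-34,0],"angular":[0,0,0]}]'
python3 - <<'E'
from h import *
T=tool(); C=cam('wrist',T); im=optics.grab_frame('wrist')
D=optics.trace('wrist','bracket'); print([(d['rect'],d['confidence']) for d in D])
if D: print(fit([(C,D[0]['mask'].astype(np.float32),None)],BR,[.592,.185,-.045],.02))
H=optics.trace('wrist','handle_grip')
cyl=np.vstack([np.c_[.01*np.cos(a),.01*np.sin(a),0*a+z] for z in(.089,.137)])
if H: print(fit([(C,H[0]['mask'].astype(np.float32),None)],[cyl],[.538,.0,0]))
cv2.imwrite('pics/w8.png',cv2.resize(im[0:345,190:420,::-1],None,fx=1.7,fy=1.7,interpolation=cv2.INTER_CUBIC))
E
```

```text
clock: 20.15
tool_pos: [0.5744, 0.1027, 0.2503]
orientation: [-0.001, -0.692, 0.722, 0.0]
force: [-0.9, -0.8, -0.3]
grip_width: 0.0851
grip_force: 0.0
[([271.7, 252.0, 332.0, 313.6], 0.61)]
(array([ 0.59207555,  0.18529706, -0.04661833]), np.float64(0.14457803964614868))
(array([ 0.56944975,  0.02967368, -0.84803948]), np.float64(1.3981428146362305))
```

View pics/w8.png

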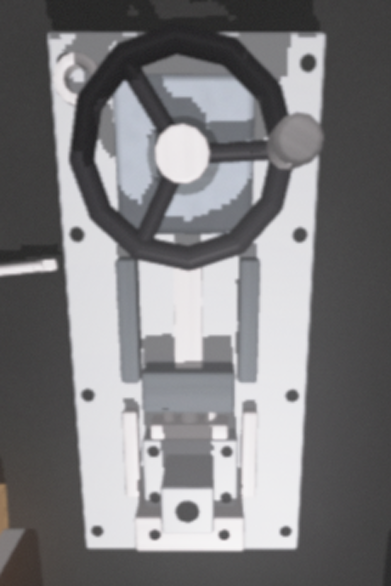

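The bracket sits square between the guides against the stop, with the jaw pad on its foot. The handle is where I left it (crop 297,140) and the ring gauge and driver are untouched.

```bash
python3 -c "
from bench import ticket
print(ticket.hand_in())"
```

```text
the job is handed in; nothing more can be done
None
```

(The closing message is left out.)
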